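# Grease the bench polisher: open the bay door, snap the coupler on the nipple and hold

## Robot

A 6-joint arm with a two-finger parallel gripper is mounted at the origin on the work surface. World frame = base frame: x ahead of the robot, y to its left, z up, the work surface at z = 0. Lengths are in mm, angles in rad, forces in N, time in s.
With the tool pointing down it reaches from about 350 to 875 mm from the base axis. Payload 4.2 kg.
Tool frame: the origin (TCP) lies between the finger pads; the fingertips stand 11 mm ahead of it and the grasp point (between the pads) lies 8 mm behind it; z points along the fingers, y is the direction in which the jaws open and shut (so a half turn about z gives the same grasp; the last joint's range is limited). The gripper opens to 85 mm and grips with 20 to 120 N. Pads are 22 mm wide; open, the fingers measure 114 mm over their backs; the gripper's body (76 mm by 85 mm) begins 54 mm behind the grasp point. The pads swing forward as they close: fully open they stand 13 mm farther back than shut.
Start: joints at [0.259, 0.385, 0.008, 0, -1.194, -0.259], TCP at [624.979, 0.025, 242.312] pointing down, gripper open.
Joint ranges: [-3.14, 3.14], [-1.21, 2.06], [-1.07, 1.41], [-3.16, 2.05], [-2.99, -0.16], [-3.1, 3.1]. Speed limits (rad/s): [2.79, 2.79, 3.14, 3.14, 3.14, 3.14].

## Interface

Orientations are given as a unit quaternion [x, y, z, w].
In Python, from bench import * gives the robot as it stands.
- The arm moves only by the tool servo_tool, never from a script. Its argument "rows" is a list of rows, each a list of 7 numbers: the opening, from 0 (shut) to 1 (fully open), then the shift along the tool's x, y, z in cm, then the turn, a rotation vector about the tool's x, y, z in degrees. A call has 1 to 12 rows; each row shifts and turns the commanded pose from where the row before left it, along the tool's axes as they then stand; what a row does not reach is not made up. A row lasts 1/10 s, in which the tool goes at most 50 mm and 8.59 degrees, less where a joint would pass 70% of its speed; a pose out of reach is approached as far as the arm can. A call is refused whole if a number of a shift passes 5 or a number of a turn 8.59, either way. A call with a gripper value outside its range is refused whole. The fingers move at their own pace and stop on an object; the grip force is fixed at half the most. Time passes only in rows, so rows that do not move let the fingers close. It gives the time, the measured TCP pose, the force and the opening at its end, in the units of the state.
- read_state(): the state, without advancing time (a new reading comes with each control period).
- get_image(name): name is "scene" or "side" or "wrist"; returns a dict with "image" (400x640x3 uint8, red, green, blue), "mtx" (3x3 intrinsics, pixels), "k1" (the pictures are not rectified: a ray, as slopes to the right and down, at radius r is drawn at 1 + k1 r^2 times it, then the intrinsics apply), "extrinsics" (4x4, takes a point from camera to world coordinates). Camera axes: x right, y up, looking along -z (the intrinsics and any distortion apply to the point x, -y, -z); pixel columns grow to the right and rows downward; lengths in mm; the calibration is good to about 2 mm. A picture is of the moment at which its call begins. There is no depth.
- job_done(): hands the job in, once; it reports no verdict.
The state is a dict: "clock": time; "joints": joint angles; "joint_vel": joint speeds; "joint_efforts": joint torques, N m; "position": TCP position; "ee_rot": TCP orientation; "contact_force": force on the tool from outside, world axes, zero at the start; "wrist_torque": the same for the moment, N m; "gripper_width": finger opening in mm.
Only numpy, scipy, OpenCV 4.12 (cv2) and the standard library are available. Lean on these libraries where they do the work, as an engineer would, in place of code of your own. Each camera call takes 0.05 s, during which the arm holds its last target. There are 200 camera calls.

## Task

Swing the clear yellow-rimmed door of the polisher's greasing bay open to a right angle or somewhat further. Then take the red grease coupler out of its grey stand and push its socket squarely onto the tilted brass nipple in the bay, until it snaps home past the two spring balls and the nipple is pushed most of the way in, and finish while still holding the coupler pressed in there against the spring: do not let go of it. Leave the door open and do not shift the other things on the bench.

Things in the scene. Friction and masses are not known exactly. Their poses are not given: they have to be found in the camera images.
- polisher: green bench polisher, fixed. Origin on the bench below the nipple's tip; x to its back, door side faces -x, z up. Sizes mm: base 12 high, x -53 to 243, y +-85. Front bay open at the top: side walls 8 thick at y +-71, x -50 to 60, top z 100; back wall from x 56, top z 110; behind it motor and two wheels, x 83 to 207, y +-135, top z 142. In the bay only the nipple on its boss, 62 wide
- door (a joint): bay door angle, rad: 0 shut, 1.57 square to the front, stop at 2.2. Upright hinge at the bay's left (+y) front corner; seen from above it opens clockwise, free edge coming towards the robot. Turns easily (about 1 N at the handle), stays where left. Clear panel with yellow rim, 10 thick, 150 wide, z 14 to 152 mm
- door_handle (a point): grip point on the door handle: on the centre line of an upright round steel bar, diameter 11 mm, 20 mm below its top end (bar from z 60 to 151 mm). The bar stands 45 mm out from the door's hinge plane, with a gap of 29 mm to the panel, and 120 mm from the hinge along the door
- door_hinge (a point): point on the door's upright hinge axis, z 130; at the polisher's x -52, y 75
- nipple_stem (a joint): how far the sprung nipple is pushed in along its axis, m: 0 at rest, stop at 0.008. Its spring (6 N at rest, 14 N at the stop) throws the coupler back out when let go. Two spring balls beside it catch the coupler's bead: 8 N just before the nipple is reached, 11 N in all at 1 to 2 mm; the bead passes them at 3.5 mm (the snap), then the push needed falls to 7 N near the stop
- nipple: brass grease nipple, round, diameter 12 mm, tapering to 6 over the last 5; origin at the centre of its tip (85 above the bench at rest); z out along its axis: up, leaning 0.6 rad from vertical to the polisher's front (-x). Stands 30 out of its boss. Left and right of it a spring ball (diameter 8) in a metal post; balls 22 apart, 15.5 below the tip; posts 22 to 31 off the axis, top 9 below the tip
- coupler: grease coupler, 88 mm long, 200 g, mouth down in the stand. Origin at the centre of its mouth (lower end), z along its axis from the mouth up. Socket in the mouth: diameter 15, depth 18; the nipple's tip bears on its floor. Head: diameter 22, round brass bead of 28 at z 3 to 9, shoulder of 28 at z 20 to 30, which can bear on fingertips. Red square grip 20 x 20 (sides along x, y), z 30 to 82
- stand: grey block 70 x 70 x 22 high fixed to the bench, with a hole of diameter 32, 14 deep, in which the coupler's head stands loosely; origin at the centre of its underside; the coupler's mouth is at z 8
- pliers: side cutters with red handles lying on the bench, about 150 long, 62 wide, 14 high; origin at the pivot on the bench (mm). Leave alone
- sample_box: flat clear box with a copper disc on it, 65 x 65 x 23 high; origin at the centre of its underside (mm). Leave alone
- grease_tub: small jar with a yellow cap, diameter 54, height 60; origin at the centre of its underside (mm). Leave alone
- parts_tray: white open tray 100 x 70 x 22 high; origin at the centre of its underside (mm). Leave alone
- copper_disc: copper disc lying on the bench, diameter 48, 5 thick; origin at the centre of its underside (mm). Leave alone
- beaker: white open cup, diameter 66, height 85; origin at the centre of its underside (mm). Leave alone

How it is judged (in metres and radians):
On the way, in this order (a step that is already met when the one before it is completed fails the run):
1. the bay door is swung open to at least 1.35 rad (about 77 degrees) (value of joint door above 1.35 rad), for 0.2 s.
2. the coupler, held in the fingers, sits squarely over the nipple and has pushed it in past its snap (value of joint nipple_stem above 0.005 m and contact force between coupler and nipple above 4 N and z of coupler in the frame of nipple below -0.013 m and angle between the z axis of coupler and the z axis of nipple, either way round below 0.14 rad and contact force between the fingers and coupler above 3 N), for 0.3 s.
At the end, for the whole second after the job is handed in: The fingers hold the coupler (over 3 N); its socket is over the nipple (mouth at least 13 mm past the tip, axes within 0.14 rad) and presses it with over 4 N; the nipple is pushed in more than 5 mm, past its snap; the door is open more than 1.25 rad (all of step 2 and value of joint door above 1.25 rad); the arm keeps its last pose, push and grip.
It fails at once if a bystander was shifted by more than 30 mm (distance of any of pliers, sample_box, grease_tub, parts_tray, copper_disc, beaker from where it was at the start of the episode above 0.03 m).
It also fails if it takes over 64 s, if anything falls off the work surface, if the arm or the gripper's body presses on something with over 40 N, if the wrist force passes 120 N, or if a joint passes its speed limit or range.

## Working session

There is one attempt and no reset: what is moved stays moved. The work goes in short steps, Python scripts to look and compute and a tool call to move; the robot and the scene stay as the last step left them, time stands still between calls to the robot, and variables do not carry over. Pictures are saved under pics/ and viewed, about 8 in all and at most 12, crops included, and the job is handed in when it is done.

Besides the shell and the picture viewer there is one more tool, called by a JSON object that holds its "method" and its "body", one argument or row to a line. servo_tool: Moves the arm, as the interface text tells. Its arguments: {"type":"object","properties":{"rows":{"type":"array","items":{"type":"array","items":{"type":"number"}}}},"required":["rows"]}

```bash
mkdir -p pics; ls; python3 - <<'E'
from bench import *
import cv2,numpy as np
print(read_state())
for n in ["scene","side"]:
    d=get_image(n); cv2.imwrite(f"pics/{n}0.png",d["image"][:,:,::-1])
    print(n,d["mtx"],d["k1"],np.round(d["extrinsics"],4).tolist())
E
```

```text
pics
{'clock': 0.0, 'joints': array([ 2.58613703e-01,  3.85517634e-01,  6.60641904e-03, -4.94885099e-04,
       -1.19398099e+00, -2.58582336e-01]), 'joint_vel': array([-0.00024004,  0.00038486, -0.00013284,  0.00045124, -0.0013052 ,
        0.00024723]), 'joint_efforts': array([-9.55001960e-04, -3.92286408e+01,  1.88399577e+01,  4.18616563e+00,
       -4.72148502e-03,  8.27910434e-07]), 'position': array([6.24433717e+02, 2.58629481e-02, 2.41238061e+02]), 'ee_rot': array([-0.70705291,  0.70715983,  0.00072568, -0.00079023]), 'contact_force': array([-0.25780613, -0.28130522,  0.5637158 ]), 'wrist_torque': array([-0.03153283,  0.00358682, -0.00895662]), 'gripper_width': 85.12861492238005}
scene [[407.85927679   0.         318.88483812]
 [  0.         407.85927679 205.86862443]
 [  0.           0.           1.        ]] -0.07955191742581019 [[-0.2065, -0.7074, 0.676, 1204.6222], [0.9784, -0.1485, 0.1435, 156.3514], [-0.0011, 0.691, 0.7228, 861.4363], [0.0, 0.0, 0.0, 1.0]]
side [[511.99981229   0.         318.71404785]
 [  0.         511.99981229 200.74796368]
 [  0.           0.           1.        ]] -0.0537342438510848 [[0.9801, 0.1515, -0.1282, 364.0808], [-0.1981, 0.711, -0.6747, -826.2721], [-0.0111, 0.6867, 0.7269, 1021.063], [0.0, 0.0, 0.0, 1.0]]
```

View pics/scene0.png

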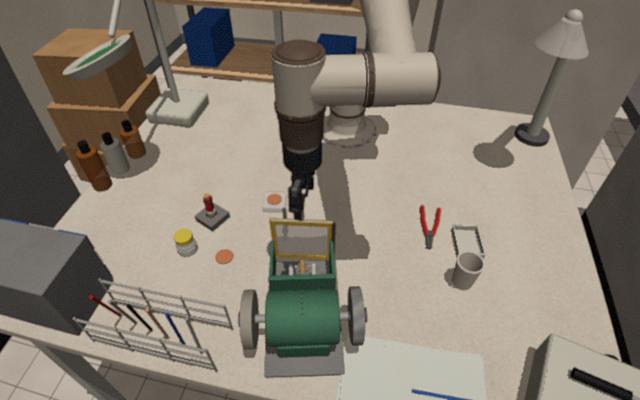

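View pics/side0.png

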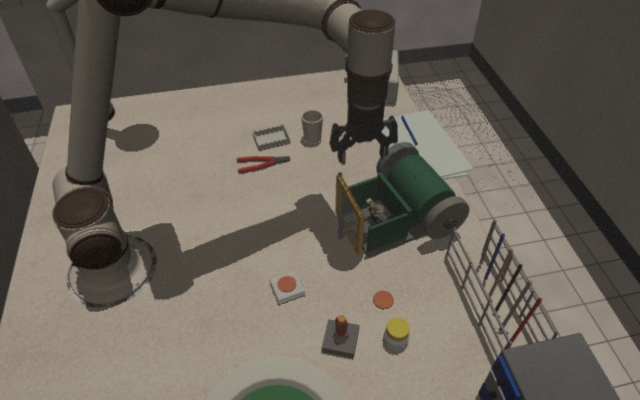

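The scene view shows the polisher at about (303,290), its door edge at (302,240) and the coupler in its stand at (210,212). In the side view they are at (400,205) and (341,330). I'll zoom in on both to get accurate points.

```bash
python3 - <<'E'
import cv2,numpy as np
s=cv2.imread("pics/scene0.png");d=cv2.imread("pics/side0.png")
def crop(im,x,y,w,h,k):
    c=cv2.resize(im[y:y+h,x:x+w],None,fx=k,fy=k,interpolation=cv2.INTER_CUBIC)
    for i in range(0,w,10):
        cv2.line(c,(i*k,0),(i*k,4 if i%50 else 12),(255,255,255),1)
        if i%20==0: cv2.putText(c,str(x+i),(i*k,20),0,.33,(0,0,255),1)
    for i in range(0,h,10):
        cv2.line(c,(0,i*k),(4,i*k),(255,255,255),1)
        if i%20==0: cv2.putText(c,str(y+i),(5,i*k+4),0,.33,(0,0,255),1)
    return c
A=crop(s,260,210,80,75,5);B=crop(d,330,168,80,75,5);C=crop(s,190,185,80,45,5);D=crop(d,310,310,80,45,5)
cv2.imwrite("pics/crop1.png",np.vstack([np.hstack([A,B]),np.hstack([C,D])]))
E
```

```text
(no output)
```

View pics/crop1.png

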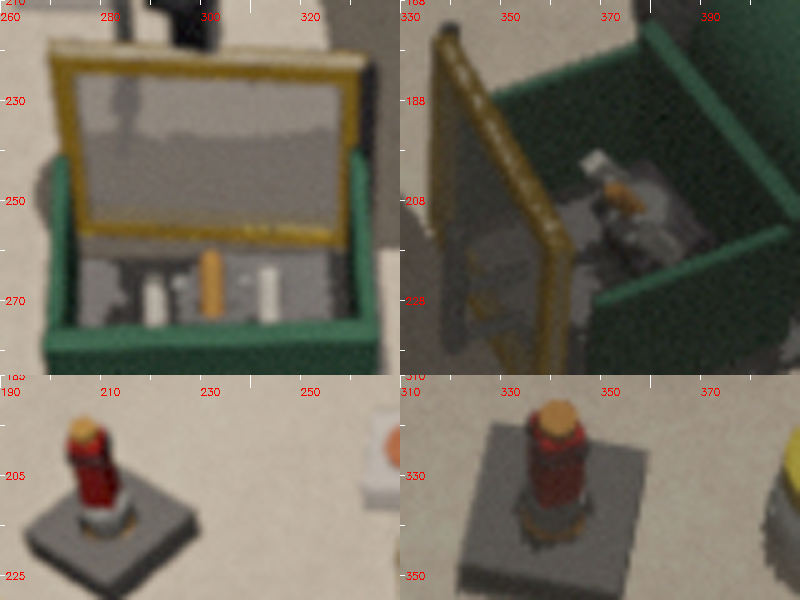

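The crops show the door's rim corners, the wall tops, the nipple tip at scene (302,260) and side (371,205), and the stand's top corners. I'll fit the poses from these.

```bash
cat > h.py <<'E'
import numpy as np
from scipy.optimize import least_squares
from scipy.spatial.transform import Rotation as R
def proj(P,cam):
    E=np.array(cam["extrinsics"]);M=np.array(cam["mtx"])
    q=(np.atleast_2d(P)-E[:3,3])@E[:3,:3]
    s=np.c_[q[:,0],-q[:,1]]/-q[:,2:]
    s=s*(1+cam["k1"]*(s**2).sum(1,keepdims=True))
    return s*M[0,0]+M[:2,2]
def tri(obs,x0=(600,0,50)):
    r=least_squares(lambda x:np.concatenate([(proj(x,c)[0]-p) for c,p in obs]),x0); return r.x,r.fun
def fitpose(obs,x0,ls=1.):   # obs: (cam, local xyz, pix); pose x,y,yaw
    def f(v):
        Q=R.from_euler('z',v[2]).as_matrix()
        return np.concatenate([proj(Q@np.array(l,float)+[v[0],v[1],0],c)[0]-p for c,l,p in obs])
    r=least_squares(f,x0,loss='soft_l1',f_scale=ls); return r.x,f(r.x).reshape(-1,2)
E
python3 - <<'E'
from bench import *; from h import *
S=get_image("scene");D=get_image("side")
import pickle; pickle.dump({"scene":{k:S[k] for k in("mtx","k1","extrinsics")},"side":{k:D[k] for k in("mtx","k1","extrinsics")}},open("cams.pkl","wb"))
np.set_printoptions(precision=2,suppress=True)
o=[(S,(0,0,85),(302,260)),(D,(0,0,85),(371.4,205.4)),
(S,(-50,-75,100),(270.4,241)),(S,(-50,75,100),(332.4,240.4)),
(S,(-52,-75,14),(275,257)),(S,(-52,75,14),(329,259)),
(S,(-62,-75,152),(270,218.4)),(S,(-62,75,152),(333.6,222)),
(D,(-50,-75,100),(369.6,228.4)),(D,(56,-71,100),(408,213.6)),(D,(56,71,110),(379,173)),
(D,(-57,-75,152),(363.6,217)),(D,(-57,75,152),(339,175))]
v,r=fitpose(o,[750,0,0]); print("polisher",v);print(r)
h=[(S,(-35,-35,22),(195,217.4))]
for c,P in ((S,[(195,217.4),(229.6,214),(213,227)]),(D,[(328.4,319.6),(359.6,325),(354.4,351.6),(321.6,347.6)])):
    for p in P: print(p,least_squares(lambda x:proj([x[0],x[1],22],c)[0]-p,[600,-200]).x)
print("top",tri([(S,(207,196)),(D,(341.6,318.6))]))
E
```

```text
polisher [656.47  -1.36   0.21]
[[-0.29 -0.64]
 [ 0.9   0.16]
 [ 0.39 -2.17]
 [ 0.86 -1.81]
 [-1.21  2.45]
 [ 3.4   0.24]
 [-0.76  2.3 ]
 [ 0.06 -1.55]
 [-0.88  0.56]
 [-1.01  0.43]
 [ 0.37  0.95]
 [ 3.76 -1.86]
 [ 0.25 -1.41]]
(195, 217.4) [ 534.34 -339.84]
(229.6, 214) [ 501.96 -248.92]
(213, 227) [ 557.02 -276.57]
(328.4, 319.6) [ 489.71 -256.96]
(359.6, 325) [ 553.68 -284.12]
(354.4, 351.6) [ 527.2  -343.04]
(321.6, 347.6) [ 461.43 -319.87]
top (array([ 508.52, -299.33,   90.01]), array([ 0.21, -0.15,  0.17,  0.11]))
```

```bash
cat >> h.py <<'E'
import pickle; CAM=pickle.load(open("cams.pkl","rb"))
def Tw(v,p): return R.from_euler('z',v[2]).apply(p)+[v[0],v[1],0]
def door_pt(v,th,along,out,z):  # along door from hinge, out from hinge plane (front)
    d=R.from_euler('z',-th).apply([-out,-along,0]); return Tw(v,np.array([-52,75,z])+d)
def rel(p,q,P,Q):  # from tool pose to target pose, tool axes (cm, deg)
    A=R.from_quat(q); return A.inv().apply(np.array(P)-p)/10,(A.inv()*R.from_quat(Q)).as_rotvec(degrees=True)
E
python3 - <<'E'
from h import *
np.set_printoptions(precision=1,suppress=True)
S,D=CAM["scene"],CAM["side"]; v=[656.5,-1.4,.21]
o=[(S,(0,0,85),(302,260)),(D,(0,0,85),(371.4,205.4)),(S,(-50,-75,100),(270.4,241)),(S,(-50,75,100),(332.4,240.4)),(D,(-50,-75,100),(369.6,228.4)),(D,(56,-71,100),(408,213.6)),(D,(56,71,110),(379,173))]
v,r=fitpose(o,v);print(v,r.tolist())
for th in (0,.05,.1,.15):
  print(th)
  for n,P in (("bar top",(120,45,151)),("bar bot",(120,45,60)),("top free",(150,5,152)),("top hinge",(0,5,152)),("bot free",(150,0,14)),("bot hinge",(0,0,14))):
    w=door_pt(v,th,*P);print(n,w,proj(w,S)[0],proj(w,D)[0])
E
```

```text
[658.3  -0.4   0.2] [[-0.07693704520659139, 0.039169627617241076], [1.5036656906086137, -0.2244827445827866], [0.12478090464315983, -1.0688969205284025], [0.6942959765679007, -1.6251562978298182], [0.47605704831312323, 0.22122520721407568], [-0.16105441896417005, -0.4385855047987661], [0.2888946236884067, 0.4924371618429575]]
0
bar top [574.2 -66.5 151. ] [282.4 210.8] [347.1 211.9]
bar bot [574.2 -66.5  60. ] [284.7 235.2] [346.  237.1]
top free [620.  -86.5 152. ] [268.7 223.4] [368.8 214.8]
top hinge [585.6  59.5 152. ] [333.5 222.2] [339.6 173.7]
bot free [624.9 -85.3  14. ] [273.5 260.5] [367.2 251.4]
bot hinge [590.5  60.7  14. ] [332.2 259.4] [340.3 210.8]
0.05
bar top [567.9 -65.5 151. ] [283.5 209. ] [344.3 212. ]
bar bot [567.9 -65.5  60. ] [285.8 233.4] [343.4 237.2]
top free [612.6 -87.8 152. ] [269.1 221. ] [365.8 215.8]
top hinge [585.5  59.8 152. ] [333.6 222.2] [339.5 173.6]
bot free [617.5 -86.9  14. ] [273.8 258.2] [364.5 252.3]
bot hinge [590.5  60.7  14. ] [332.2 259.4] [340.3 210.8]
0.1
bar top [561.6 -64.2 151. ] [284.7 207.2] [341.5 212. ]
bar bot [561.6 -64.2  60. ] [286.9 231.7] [340.7 237.2]
top free [605.2 -88.7 152. ] [269.7 218.6] [362.7 216.6]
top hinge [585.5  60.  152. ] [333.7 222.2] [339.5 173.5]
bot free [610.1 -88.   14. ] [274.1 255.8] [361.7 253.2]
bot hinge [590.5  60.7  14. ] [332.2 259.4] [340.3 210.8]
0.15
bar top [555.4 -62.6 151. ] [286.  205.5] [338.7 211.9]
bar bot [555.4 -62.6  60. ] [288.1 230. ] [338.1 237.1]
top free [597.7 -89.2 152. ] [270.3 216.2] [359.6 217.3]
top hinge [585.5  60.3 152. ] [333.8 222.3] [339.4 173.5]
bot free [602.7 -88.8  14. ] [274.6 253.5] [358.8 254. ]
bot hinge [590.5  60.7  14. ] [332.2 259.4] [340.3 210.8]
```

{"method": "servo_tool", "body": {
  "rows": [
    [1,2.15,2.05,0,0,0,0],
    [1,2.15,2.05,0,0,0,0],
    [1,2.15,2.05,0,0,0,0],
    [1,0,0,0,0,0,-8.2],
    [1,0,0,0,0,0,-8.2],
    [1,0,0,0,0,0,-8.2],
    [1,0,0,0,0,0,-8.2],
    [1,0,0,0,0,0,-8.2],
    [1,0,0,0,0,0,-8.2]
  ]
}}

```text
clock: 1.1
position: [563.3, -64.5, 242.1]
ee_rot: [0.938, -0.346, -0.0, 0.0]
contact_force: [0.8, -0.2, 0.4]
gripper_width: 85.2
```

{"method": "servo_tool", "body": {
  "rows": [
    [1,0,0,0,0,0,-8.2],
    [1,0,0,0,0,0,-8.2],
    [1,0,0,0,0,0,-8.2],
    [1,0,0,0,0,0,-8.2],
    [1,0,0,0,0,0,-8.2],
    [1,0,0,0,0,0,-8.2],
    [1,0,0,0,0,0,0],
    [1,0,0,0,0,0,0],
    [1,0,0,0,0,0,0]
  ]
}}

```text
clock: 2.0
position: [563.4, -64.5, 242.2]
ee_rot: [0.997, 0.072, -0.0, -0.0]
contact_force: [0.3, -0.1, 0.5]
gripper_width: 85.4
```

```bash
python3 - <<'E'
from bench import *; from h import *
import cv2
s=read_state();print(s["position"],s["ee_rot"],R.from_quat(s["ee_rot"]).as_matrix().round(3))
W=get_image("wrist");cv2.imwrite("pics/w1.png",W["image"][:,:,::-1]);print(W["mtx"],W["k1"],W["extrinsics"])
v=[658.3,-.4,.231]
for th in(.05,.1,.15):print(th,proj([door_pt(v,th,120,45,151),door_pt(v,th,120,45,60),door_pt(v,th,150,5,152)],W))
E
```

```text
[563.43149382 -64.47081626 242.23348289] [ 9.97388105e-01  7.22285112e-02 -9.51485127e-05 -1.34829884e-05] [[ 0.99   0.144 -0.   ]
 [ 0.144 -0.99   0.   ]
 [-0.    -0.    -1.   ]]
[[275.90971014   0.         319.34636084]
 [  0.         275.90971014 204.95756856]
 [  0.           0.           1.        ]] -0.005265441990808779 [[ 1.43545829e-01  9.41536197e-01  3.04801878e-01  6.41293448e+02]
 [-9.89643540e-01  1.36409787e-01  4.46993643e-02 -5.37483969e+01]
 [ 5.08110326e-04 -3.08061617e-01  9.51366271e-01  3.73059700e+02]
 [ 0.00000000e+00  0.00000000e+00  0.00000000e+00  1.00000000e+00]]
0.05 [[320.42167016 207.71390518]
 [320.09162581 182.85563827]
 [356.13129608 159.3867775 ]]
0.1 [[317.86732098 214.39413181]
 [318.22471358 187.88573012]
 [355.55354479 168.68979182]]
0.15 [[315.00606394 220.84401412]
 [316.12496804 192.76301561]
 [354.52906715 177.78228025]]
```

View pics/w1.png

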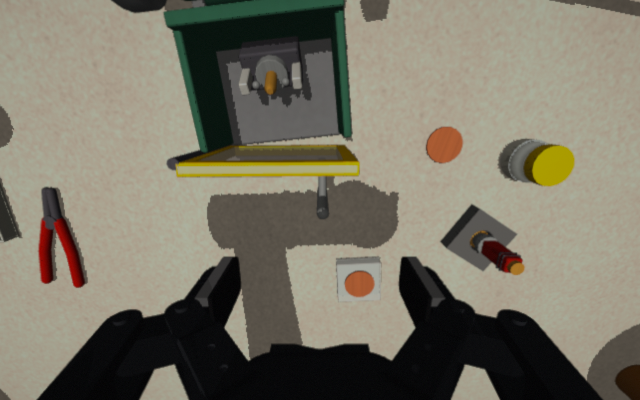

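The wrist view shows the bar top at (322,212), the nipple tip at (269,92), the door's front top corners at (359,175) and (178,176), the wall corner at (351,138) and the coupler top at (516,267). I'll refit everything together.

```bash
python3 - <<'E'
from bench import *; from h import *
np.set_printoptions(precision=1,suppress=True)
W=get_image("wrist");pickle.dump({k:W[k] for k in("mtx","k1","extrinsics")},open("w1.pkl","wb"))
S,D=CAM["scene"],CAM["side"]
o=[(S,(0,0,85),(302,260)),(D,(0,0,85),(371.4,205.4)),(W,(0,0,85),(269,92)),(S,(-50,-75,100),(270.4,241)),(S,(-50,75,100),(332.4,240.4)),(D,(-50,-75,100),(369.6,228.4)),(D,(56,-71,100),(408,213.6)),(D,(56,71,110),(379,173)),(W,(-50,-75,100),(351,138))]
v,r=fitpose(o,[658,0,.23]);print(v,r.tolist())
print("nip tri",tri([(S,(302,260)),(D,(371.4,205.4)),(W,(269,92))]))
q=[(W,(120,45,151),(322,211)),(W,(150,10.5,152),(359,175)),(W,(0,10.5,152),(178,176)),(S,(150,5,152),(270,219)),(D,(150,5,152),(363.6,217))]
g=lambda t:np.concatenate([proj(door_pt(v,t[0],*l),c)[0]-p for c,l,p in q])
f=least_squares(g,[.1],loss='soft_l1');print("th",f.x,g(f.x).reshape(-1,2).tolist(),door_pt(v,f.x[0],120,45,151))
print("bar at z151",least_squares(lambda x:proj([x[0],x[1],151],W)[0]-(322,211),[560,-60]).x)
print("coupler",tri([(S,(207,196)),(D,(341.6,318.6)),(W,(516,267))]))
E
```

```text
[656.7  -2.    0.2] [[-0.5595932390366443, -0.6228241444097193], [1.042269791036631, 0.32235064425969995], [-0.37973182785913195, -0.8405128132607729], [-0.3765363397285455, -1.6101158985520954], [0.11044638298102427, -2.319402748720364], [0.10710247698500552, 0.8389517402434876], [-0.5587308814336893, 0.053112714437958175], [-0.26313814259651735, 0.9735099845848652], [-0.5029678697348459, -0.1286878897623751]]
nip tri (array([655.9,  -1.6,  83.3]), array([-0.3, -0.4,  0.7,  0.7, -0.5,  0.1]))
th [0.1] [[-0.9676907330143649, 2.2597612522157817], [-1.490539635024959, -1.7955780139041622], [-4.622283415318691, -0.40284169293022387], [-1.1452712277031765, 0.1440140095715492], [0.13635567646394975, -0.1449157270180308]] [563.  -66.7 151. ]
bar at z151 [565.1 -67.2]
coupler (array([ 509.6, -301.5,   93.4]), array([-0.9, -0.9,  0.9,  0.1, -0.6,  0.2]))
```

{"method": "servo_tool", "body": {
  "rows": [
    [1,0.1,0.25,2,0,0,0],
    [1,0,0,2.5,0,0,0],
    [1,0,0,2.5,0,0,0],
    [1,0,0,2.5,0,0,0],
    [1,0,0,2.5,0,0,0],
    [0,0,0,0,0,0,0],
    [0,0,0,0,0,0,0],
    [0,0,0,0,0,0,0],
    [0,0,0,0,0,0,0],
    [0,0,0,0,0,0,0],
    [0,0,0,0,0,0,0]
  ]
}}

```text
clock: 3.2
position: [565.4, -66.8, 123.6]
ee_rot: [0.997, 0.073, 0.001, 0.0]
contact_force: [-0.6, 0.4, 4.3]
gripper_width: 9.2
```

{"method": "servo_tool", "body": {
  "rows": [
    [0,-0.8,-0.3,0,0,0,4],
    [0,-0.8,-0.37,0,0,0,4],
    [0,-1.63,-0.74,0,0,0,8],
    [0,-1.63,-0.74,0,0,0,8],
    [0,-1.63,-0.74,0,0,0,8],
    [0,-1.63,-0.74,0,0,0,8],
    [0,0,0,0,0,0,0]
  ]
}}

```text
clock: 3.9
position: [488.8, -20.6, 123.5]
ee_rot: [0.962, -0.273, -0.001, 0.001]
contact_force: [-5.4, -4.2, 8.3]
gripper_width: 9.4
```

{"method": "servo_tool", "body": {
  "rows": [
    [0,-1.63,-0.74,0,0,0,8],
    [0,-1.63,-0.74,0,0,0,8],
    [0,-1.63,-0.74,0,0,0,8],
    [0,-1.63,-0.74,0,0,0,8],
    [0,-1.63,-0.74,0,0,0,8],
    [0,-1.63,-0.74,0,0,0,8],
    [0,-1.63,-0.74,0,0,0,8],
    [0,0,0,0,0,0,0],
    [0,0,0,0,0,0,0],
    [0,0,0,0,0,0,0]
  ]
}}

```text
clock: 4.9
position: [468.1, 98.4, 123.5]
ee_rot: [0.722, -0.692, -0.001, 0.001]
contact_force: [-10.0, 3.5, 12.3]
gripper_width: 9.2
```

```bash
python3 - <<'E'
from bench import *; from h import *
s=read_state();print(s["position"],s["contact_force"],R.from_quat(s["ee_rot"]).as_matrix().round(3)); v=[656.7,-2,.228]
for t in(1.4,1.5,1.6,1.7,1.8):print(t,door_pt(v,t,120,45,131))
E
```

```text
[468.09529969  98.35671236 123.49482648] [-9.95744168  3.53071737 12.27623247] [[ 0.041 -0.999 -0.003]
 [-0.999 -0.041 -0.   ]
 [ 0.     0.003 -1.   ]]
1.4 [461.0360986   54.17716308 131.        ]
1.5 [461.16387446  66.98719212 131.        ]
1.6 [462.56988095  79.72046806 131.        ]
1.7 [465.2400697   92.24976424 131.        ]
1.8 [469.14776108 104.44989206 131.        ]
```

{"method": "servo_tool", "body": {
  "rows": [
    [1,0,0,0,0,0,0],
    [1,0,0,0,0,0,0],
    [1,0,0,0,0,0,0],
    [1,0,0,0,0,0,0],
    [1,0,0,-2.5,0,0,0],
    [1,0,0,-4,0,0,0],
    [1,0,0,-3,0,0,0],
    [1,0,0,-1,0,0,0],
    [1,0,0,0,0,0,0]
  ]
}}

```text
clock: 5.8
position: [470.8, 98.6, 228.5]
ee_rot: [0.722, -0.692, 0.0, -0.002]
contact_force: [0.6, 0.1, -0.2]
gripper_width: 85.2
```

{"method": "servo_tool", "body": {
  "rows": [
    [1,2,-0.2,0,0,0,0],
    [1,4,-0.2,0,0,0,0],
    [1,4,-0.2,0,0,0,0],
    [1,4,-0.2,0,0,0,0],
    [1,4,-0.2,0,0,0,0],
    [1,4,-0.2,0,0,0,0],
    [1,4,-0.2,0,0,0,0],
    [1,4,-0.2,0,0,0,0],
    [1,4,-0.2,0,0,0,0],
    [1,4,-0.2,0,0,0,0],
    [1,2,-0.2,0,0,0,0],
    [1,0,0,0,0,0,0]
  ]
}}

```text
clock: 7.0
position: [507.9, -302.4, 224.0]
ee_rot: [0.72, -0.694, -0.002, 0.001]
contact_force: [-0.3, -0.1, -0.4]
gripper_width: 85.6
```

```bash
cat >> h.py <<'E'
def zoom(im,x,y,w,h,k):
    import cv2
    c=cv2.resize(im[y:y+h,x:x+w,::-1],None,fx=k,fy=k,interpolation=cv2.INTER_CUBIC)
    for i in range(0,w,20):cv2.putText(c,str(x+i),(i*k,10),0,.33,(0,0,255),1);cv2.line(c,(i*k,0),(i*k,5),(255,255,255),1)
    for i in range(0,h,20):cv2.putText(c,str(y+i),(5,i*k+4),0,.33,(0,0,255),1);cv2.line(c,(0,i*k),(5,i*k),(255,255,255),1)
    return c
E
python3 - <<'E'
from bench import *; from h import *
import cv2
s=read_state();print(s["position"],s["ee_rot"])
W=get_image("wrist");D=get_image("side")
pickle.dump({k:W[k] for k in("mtx","k1","extrinsics")},open("w2.pkl","wb"))
print(proj([[509.6,-301.5,96],[508,-301,8]],W))
a=zoom(W["image"],220,120,200,150,4);b=zoom(D["image"],310,130,100,150,4)
cv2.imwrite("pics/w2.png",cv2.resize(np.hstack([a,b]),None,fx=.66,fy=.66))
E
```

```text
[ 507.87876063 -302.44509287  224.03939538] [ 0.7203809  -0.69357427 -0.00223012  0.00105294]
[[316.70240623 201.66611882]
 [318.28865905 181.66546659]]
```

View pics/w2.png

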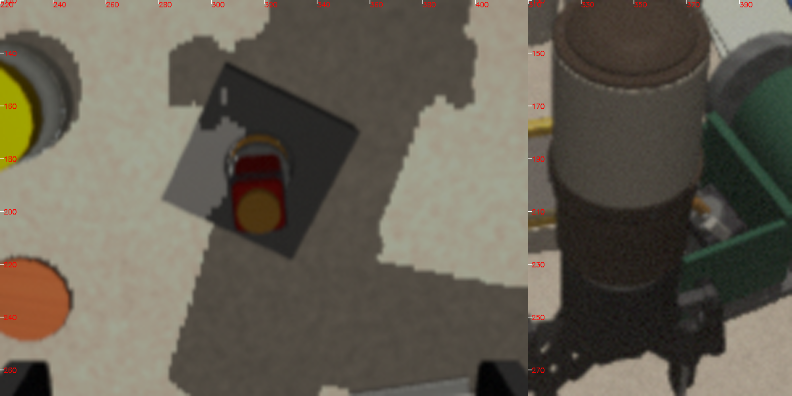

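The coupler's top is at about (318,200) against a predicted (317,202). The grip is turned about -3.5° in the tool frame and the coupler stands upright. I'll descend.

{"method": "servo_tool", "body": {
  "rows": [
    [1,0,-0.1,2,0,0,-3.5],
    [1,0,0,4,0,0,0],
    [1,0,0,4,0,0,0],
    [1,0,0,3,0,0,0],
    [1,0,0,2.5,0,0,0],
    [1,0,0,1.7,0,0,0],
    [1,0,0,0,0,0,0],
    [1,0,0,0,0,0,0]
  ]
}}

```text
clock: 7.9
position: [510.0, -299.5, 55.4]
ee_rot: [0.743, -0.669, -0.0, 0.0]
contact_force: [-0.1, 0.5, 0.2]
gripper_width: 85.3
```

{"method": "servo_tool", "body": {
  "rows": [
    [0,0,0,0,0,0,0],
    [0,0,0,0,0,0,0],
    [0,0,0,0,0,0,0],
    [0,0,0,0,0,0,0],
    [0,0,0,0,0,0,0],
    [0,0,0,0,0,0,0],
    [0,0,0,0,0,0,0],
    [0,0,0,0,0,0,0]
  ]
}}

```text
clock: 8.7
position: [510.0, -300.5, 55.8]
ee_rot: [0.743, -0.67, 0.0, -0.0]
contact_force: [-1.0, 1.2, 5.0]
gripper_width: 19.3
```

{"method": "servo_tool", "body": {
  "rows": [
    [0.5,0,0,0,0,0,0],
    [0.5,0,0,0,0,0,0],
    [0.5,0,0,0,0,0,0],
    [0.5,0,0,0.45,0,0,0],
    [0.5,0,0,0,0,0,0],
    [0,0,0,0,0,0,0],
    [0,0,0,0,0,0,0],
    [0,0,0,0,0,0,0],
    [0,0,0,0,0,0,0],
    [0,0,0,0,0,0,0]
  ]
}}

```text
clock: 9.7
position: [510.0, -300.4, 50.8]
ee_rot: [0.743, -0.67, 0.0, -0.0]
contact_force: [0.5, 0.4, -2.3]
gripper_width: 19.4
```

{"method": "servo_tool", "body": {
  "rows": [
    [0,0,0,0,0,0,0],
    [0,0,0,-1,0,0,0],
    [0,0,0,-3,0,0,0],
    [0,0,0,-4,0,0,0],
    [0,0,0,-4,0,0,0],
    [0,0,0,-4,0,0,0],
    [0,0,0,-1,0,0,0],
    [0,0,0,0,0,0,0],
    [0,0,0,0,0,0,0]
  ]
}}

```text
clock: 10.6
position: [508.7, -299.7, 219.2]
ee_rot: [0.742, -0.67, -0.002, 0.0]
contact_force: [1.0, 0.5, -3.2]
gripper_width: 19.5
```

```bash
python3 - <<'E'
from bench import *; from h import *
import cv2
s=read_state();print(s["position"],s["ee_rot"],s["contact_force"],s["wrist_torque"])
np.set_printoptions(precision=2,suppress=True)
W=get_image("wrist");D=get_image("side")
for n in("w","d"):pass
print("TCP-frame pts proj", proj(s["position"]+R.from_quat(s["ee_rot"]).apply([[0,0,z] for z in(44,24,14,-44)]),W),proj(s["position"]+R.from_quat(s["ee_rot"]).apply([[0,0,44]]),D))
# target pose with tcp at coupler z=c, nipple axis
v=[656.5,-1.9,.228]
u=R.from_euler('z',v[2]).apply([-np.sin(.6),0,np.cos(.6)]);tip=np.array([656.3,-1.8,84.5])
print("u",u)
a=zoom(W["image"],240,170,160,230,3)
cv2.imwrite("pics/w3.png",np.hstack([a[:600],zoom(D["image"],320,150,100,200,3)[:600]]))
E
```

```text
[ 508.70576209 -299.74266025  219.24874923] [ 7.42365127e-01 -6.69993560e-01 -1.61437541e-03  2.03746392e-04] [ 1.04487598  0.46001605 -3.18364225] [-0.02213724  0.02560742  0.01428509]
TCP-frame pts proj [[318.84 236.76]
 [318.77 250.16]
 [318.72 258.04]
 [318.3  331.24]] [[342.82 296.11]]
u [-0.55 -0.13  0.83]
```

View pics/w3.png

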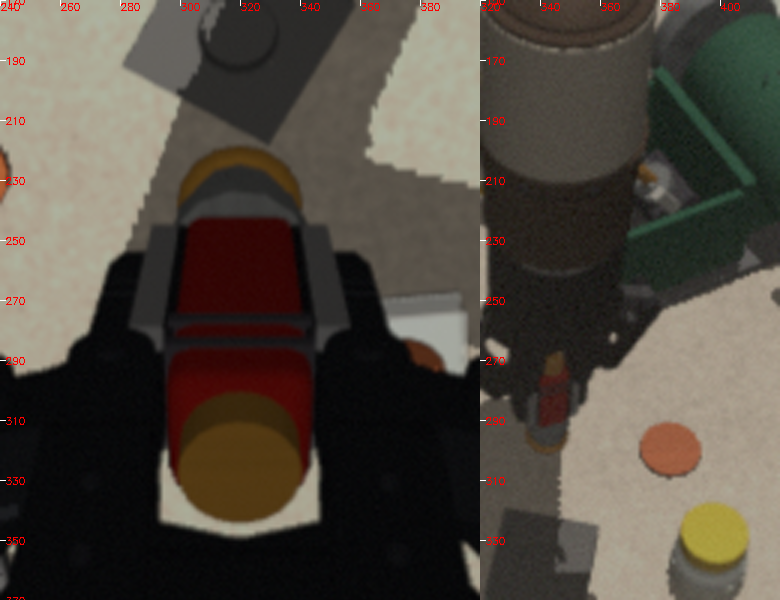

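The wrist view shows the coupler held straight on the tool axis, with the bead centred at about (320,240), the top cap at (320,327) and the tips close to the shoulder. Next I'll work out the move to a stand-off above the nipple.

```bash
cat >> h.py <<'E'
np.set_printoptions(precision=2,suppress=True)
YAW=.228
def target(d,tip=(656.3,-1.8,84.5),yaw=YAW,c=43,lean=.6):  # mouth d mm above rest tip along axis
    u=R.from_euler('z',yaw).apply([-np.sin(lean),0,np.cos(lean)]); x=np.array([np.sin(yaw),-np.cos(yaw),0])
    Q=R.from_matrix(np.c_[x,np.cross(-u,x),-u]); return np.array(tip)+(d+c)*u,Q.as_quat()
E
python3 - <<'E'
from bench import *; from h import *
s=read_state();P,Q=target(50);t,r=rel(s["position"],s["ee_rot"],P,Q);print(P,Q,t,r)
# pure rotation in current frame then residual
E
```

```text
[605.15 -13.67 161.26] [ 0.75 -0.59  0.18 -0.23] [-27.46 -12.56   5.72] [34.57 -2.01 -7.01]
```

{"method": "servo_tool", "body": {
  "rows": [
    [0,-2,-0.8,0,0,0,0],
    [0,-4,-1.8,0,0,0,0],
    [0,-4,-1.8,0,0,0,0],
    [0,-4,-1.8,0,0,0,0],
    [0,-4,-1.8,0,0,0,0],
    [0,-4,-1.8,0,0,0,0],
    [0,-3.5,-1.8,0,0,0,0],
    [0,-2,-1,0,0,0,0]
  ]
}}

```text
clock: 11.5
position: [607.0, -11.1, 218.5]
ee_rot: [0.743, -0.669, -0.001, 0.001]
contact_force: [0.0, -1.4, -2.4]
gripper_width: 19.7
```

{"method": "servo_tool", "body": {
  "rows": [
    [0,0,0,0,6.9,-0.4,-1.4],
    [0,0,0,0,6.9,-0.4,-1.4],
    [0,0,0,0,6.9,-0.4,-1.4],
    [0,0,0,0,6.9,-0.4,-1.4],
    [0,0,0,0,6.9,-0.4,-1.4],
    [0,0,0,0,0,0,0],
    [0,0,0,0,0,0,0],
    [0,0,0,0,0,0,0]
  ]
}}

```text
clock: 12.3
position: [608.3, -13.5, 221.2]
ee_rot: [0.748, -0.594, 0.186, -0.231]
contact_force: [0.3, 0.3, -3.3]
gripper_width: 19.4
```

```bash
python3 - <<'E'
from bench import *; from h import *
s=read_state();P,Q=target(35);t,r=rel(s["position"],s["ee_rot"],P,Q);print(s["position"],s["joints"],t,r)
E
```

```text
[608.31 -13.53 221.22] [ 0.25  0.16 -0.52  0.06 -0.28 -0.07] [-0.08  3.66  6.26] [-0.14 -0.15  0.13]
```

{"method": "servo_tool", "body": {
  "rows": [
    [0,0,1.8,1,0,0,0],
    [0,0,1.8,2,0,0,0],
    [0,0,0,2,0,0,0],
    [0,0,0,1.3,0,0,0],
    [0,0,0,0,0,0,0],
    [0,0,0,0,0,0,0],
    [0,0,0,0,0,0,0]
  ]
}}

```text
clock: 13.0
position: [615.1, -17.1, 153.1]
ee_rot: [0.75, -0.592, 0.179, -0.233]
contact_force: [-0.3, 0.7, -1.4]
gripper_width: 19.2
```

```bash
python3 - <<'E'
from bench import *; from h import *
import cv2
s=read_state();P,Q=target(25);t,r=rel(s["position"],s["ee_rot"],P,Q);print(s["position"],s["joints"],t,r)
W=get_image("wrist");D=get_image("side");S=get_image("scene")
pickle.dump({k:W[k] for k in("mtx","k1","extrinsics")},open("w4.pkl","wb"))
A=R.from_quat(s["ee_rot"]);f=lambda x,y,z:s["position"]+A.apply([x,y,z])
for n,c in(("W",W),("D",D),("S",S)):print(n,"mouth,beadc,tip",proj([f(0,0,43),f(0,0,37),[656.3,-1.8,84.5]],c))
a=zoom(W["image"],230,130,180,150,3)
b=np.hstack([zoom(D["image"],340,170,70,75,4)[:260,:270],zoom(S["image"],270,220,70,75,4)[:260,:270]])
cv2.imwrite("pics/w4.png",np.vstack([a[:,:540],b]) if 0 else np.hstack([a,np.vstack([b[:,:260],b[:,270:530]])[:450]]))
E
```

```text
[615.12 -17.12 153.1 ] [ 0.23  0.27 -0.54 -0.07 -0.16  0.07] [-0.55  0.27  1.33] [0.19 0.67 0.12]
W mouth,beadc,tip [[318.2  237.06]
 [318.16 240.81]
 [321.43 222.86]]
D mouth,beadc,tip [[367.13 200.48]
 [366.03 199.51]
 [372.27 205.84]]
S mouth,beadc,tip [[298.95 244.15]
 [298.86 241.68]
 [301.55 259.39]]
```

View pics/w4.png

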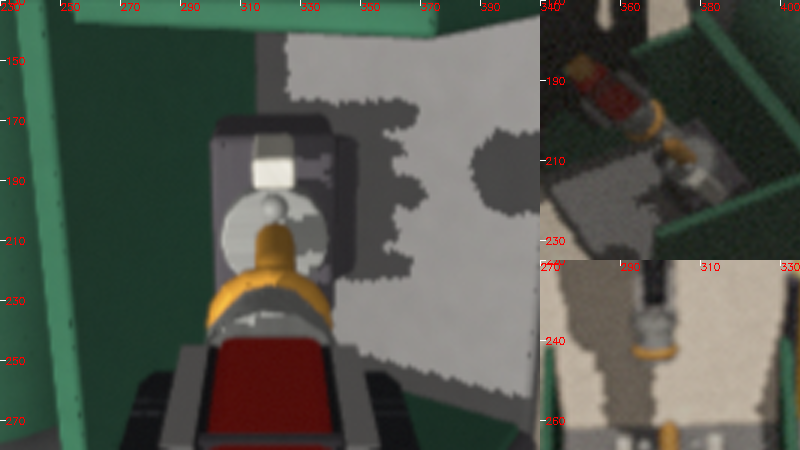

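The wrist picture shows the mouth lined up with the nipple (nipple at about (321,215), balls around it, bead over it). However, joint 5 is at its -0.16 limit, so a coaxial grasp can't lean far enough lower down. I'll put the coupler back in its stand and regrasp it tilted about 0.3 rad about the jaw axis.

{"method": "servo_tool", "body": {
  "rows": [
    [0,0,0,-2,0,0,0],
    [0,0,0,-3,0,0,0],
    [0,0,0,-2.5,0,0,0],
    [0,0,0,0,-6.9,0.4,1.4],
    [0,0,0,0,-6.9,0.4,1.4],
    [0,0,0,0,-6.9,0.4,1.4],
    [0,0,0,0,-6.9,0.4,1.4],
    [0,0,0,0,-6.9,0.4,1.4],
    [0,0,0,0,0,0,0],
    [0,0,0,0,0,0,0]
  ]
}}

```text
clock: 14.15
position: [574.1, -27.5, 214.1]
ee_rot: [0.745, -0.667, -0.006, -0.001]
contact_force: [-1.1, 0.6, -1.5]
gripper_width: 19.5
```

```bash
python3 - <<'E'
from bench import *; from h import *
s=read_state();t,r=rel(s["position"],s["ee_rot"],[510,-300.4,219],[.743,-.67,0,0]);print(s["position"],s["joints"],t,r)
E
```

```text
[574.12 -27.48 214.15] [ 0.23  0.33 -0.15 -0.01 -1.1  -0.11] [26.41  9.4  -0.71] [0.39 0.63 0.45]
```

{"method": "servo_tool", "body": {
  "rows": [
    [0,2,0.7,-0.7,0.4,0.6,0.4],
    [0,4,1.4,0,0,0,0],
    [0,4,1.4,0,0,0,0],
    [0,4,1.4,0,0,0,0],
    [0,4,1.4,0,0,0,0],
    [0,4,1.4,0,0,0,0],
    [0,3,1.1,0,0,0,0],
    [0,1.4,0.6,0,0,0,0],
    [0,0,0,0,0,0,0],
    [0,0,0,0,0,0,0]
  ]
}}

```text
clock: 15.15
position: [507.4, -300.0, 221.9]
ee_rot: [0.743, -0.67, -0.0, -0.0]
contact_force: [0.4, 0.8, -1.7]
gripper_width: 19.3
```

```bash
python3 - <<'E'
from bench import *; from h import *
s=read_state();t,r=rel(s["position"],s["ee_rot"],[510,-300.4,80],[.743,-.67,0,0]);print(s["position"],s["joints"],t,r)
E
```

```text
[ 507.39 -299.99  221.9 ] [-0.26  0.34 -0.11 -0.   -1.12  0.36] [ 0.07 -0.26 14.19] [0. 0. 0.]
```

{"method": "servo_tool", "body": {
  "rows": [
    [0,0.05,-0.25,2,0,0,0],
    [0,0,0,4,0,0,0],
    [0,0,0,4,0,0,0],
    [0,0,0,3,0,0,0],
    [0,0,0,1.2,0,0,0],
    [0,0,0,0,0,0,0],
    [0,0,0,0,0,0,0]
  ]
}}

```text
clock: 15.85
position: [512.0, -300.3, 81.0]
ee_rot: [0.743, -0.669, 0.001, -0.0]
contact_force: [-0.1, -0.7, -1.8]
gripper_width: 19.3
```

{"method": "servo_tool", "body": {
  "rows": [
    [0,0,0.2,0.3,0,0,0],
    [0,0,0,0.7,0,0,0],
    [0,0,0,0.7,0,0,0],
    [0,0,0,0.5,0,0,0],
    [0,0,0,0.4,0,0,0],
    [0,0,0,0.2,0,0,0],
    [0,0,0,0,0,0,0],
    [0,0,0,0,0,0,0]
  ]
}}

```text
clock: 16.65
position: [508.7, -300.6, 51.5]
ee_rot: [0.743, -0.669, -0.0, 0.0]
contact_force: [-0.1, 0.5, -3.5]
gripper_width: 19.6
```

{"method": "servo_tool", "body": {
  "rows": [
    [1,0,0,0,0,0,0],
    [1,0,0,0,0,0,0],
    [1,0,0,0,0,0,0],
    [1,0,0,0,0,0,0],
    [1,0,0,0,0,0,0],
    [1,0,0,-2,0,0,0],
    [1,0,0,-4,0,0,0],
    [1,0,0,-4,0,0,0],
    [1,0,0,-4,0,0,0],
    [1,0,0,0,0,0,-8.2],
    [1,0,0,0,0,0,-8.2],
    [1,0,0,0,0,0,-8.2]
  ]
}}

```text
clock: 17.85
position: [508.6, -300.4, 192.0]
ee_rot: [0.87, -0.493, -0.0, 0.0]
contact_force: [-0.6, -0.2, -0.6]
gripper_width: 85.4
```

{"method": "servo_tool", "body": {
  "rows": [
    [1,0,0,0,0,0,-8.2],
    [1,0,0,0,0,0,-8.2],
    [1,0,0,0,0,0,-8.2],
    [1,0,0,0,0,0,-8.2],
    [1,0,0,0,0,0,-8.2],
    [1,0,0,0,0,0,-8.2],
    [1,0,0,0,0,0,-8.2],
    [1,0,0,0,0,0,-8],
    [1,0,0,0,0,-8.59,0],
    [1,0,0,0,0,-8.59,0],
    [1,0,0,0,0,0,0],
    [1,0,0,0,0,0,0]
  ]
}}

```text
clock: 19.05
position: [508.9, -300.1, 190.2]
ee_rot: [0.987, 0.052, -0.15, 0.007]
contact_force: [-0.2, 0.9, -0.4]
gripper_width: 85.0
```

```bash
python3 - <<'E'
from bench import *; from h import *
import cv2
s=read_state();A=R.from_quat(s["ee_rot"]).as_matrix();print(s["position"],s["joints"],A)
P=np.array([509,-300.5,54]);print(A.T@(P-s["position"])/10)
W=get_image("wrist");print(proj([[509,-300.5,96],[509,-300.5,30]],W))
cv2.imwrite("pics/w5.png",zoom(W["image"],200,100,240,250,2))
E
```

```text
[ 508.92 -300.12  190.19] [-0.21  0.49 -0.02  0.09 -1.35  1.85] [[ 0.95  0.1  -0.3 ]
 [ 0.1  -0.99 -0.03]
 [-0.3  -0.   -0.95]]
[ 4.05  0.05 13.  ]
[[319.12 181.02]
 [319.21 148.07]]
```

View pics/w5.png

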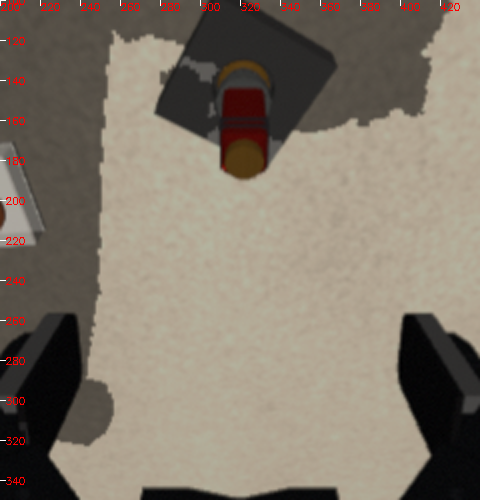

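{"method": "servo_tool", "body": {
  "rows": [
    [1,2,0.1,0,0,0,0],
    [1,2.1,0.05,1,0,0,0],
    [1,0,0,3,0,0,0],
    [1,0,0,3.5,0,0,0],
    [1,0,0,3,0,0,0],
    [1,0,0,1.5,0,0,0],
    [1,0,0,0.5,0,0,0],
    [1,0,0,0,0,0,0],
    [1,0,0,0,0,0,0]
  ]
}}

```text
clock: 20.0
position: [511.9, -302.2, 61.5]
ee_rot: [0.988, 0.051, -0.148, 0.008]
contact_force: [0.1, 0.5, 0.6]
gripper_width: 85.2
```

{"method": "servo_tool", "body": {
  "rows": [
    [1,0,-0.05,0.7,0,0,0],
    [1,0,0,0,0,0,0],
    [0,0,0,0,0,0,0],
    [0,0,0,0,0,0,0],
    [0,0,0,0,0,0,0],
    [0,0,0,0,0,0,0],
    [0,0,0,0,0,0,0],
    [0,0,0,0,0,0,0],
    [0,0,0,0,0,0,0],
    [0,0,0,0,0,0,0]
  ]
}}

```text
clock: 21.0
position: [509.0, -301.5, 53.4]
ee_rot: [0.987, 0.051, -0.15, 0.008]
contact_force: [1.1, 0.3, 1.6]
gripper_width: 19.4
```

```bash
python3 - <<'E'
from bench import *; from h import *
s=read_state();A=R.from_quat(s["ee_rot"]).as_matrix();print(s["position"],s["joints"],A,s["contact_force"],s["wrist_torque"])
m=np.array([509.3,-301,8]);print("mouth in tool",A.T@(m-s["position"]),"axis up in tool",A.T@[0,0,1])
print("straight up 14cm in tool",A.T@[0,0,14])
E
```

```text
[ 508.95 -301.52   53.41] [-0.22  0.63 -0.16  0.11 -1.07  1.83] [[ 0.95  0.1  -0.29]
 [ 0.1  -0.99 -0.03]
 [-0.3  -0.   -0.96]] [1.1  0.28 1.57] [ 0.14 -0.54 -0.02]
mouth in tool [13.83 -0.48 43.26] axis up in tool [-0.3  -0.   -0.96]
straight up 14cm in tool [ -4.15  -0.   -13.37]
```

{"method": "servo_tool", "body": {
  "rows": [
    [0,-0.3,0,-0.95,0,0,0],
    [0,-0.9,0,-2.9,0,0,0],
    [0,-1.2,0,-3.8,0,0,0],
    [0,-1.2,0,-3.8,0,0,0],
    [0,-0.9,0,-2.9,0,0,0],
    [0,0,0,0,0,0,0]
  ]
}}

```text
clock: 21.6
position: [510.5, -302.5, 209.1]
ee_rot: [0.988, 0.051, -0.145, 0.01]
contact_force: [1.2, 0.0, -1.6]
gripper_width: 18.7
```

```bash
cat >> h.py <<'E'
def target2(d,tip=(656.3,-1.8,84.5),m=(13.8,-.5,43.3),a=.3,yaw=YAW,lean=.6):
    L=lean-a; f=R.from_euler('z',yaw).apply([1,0,0]); z=f*np.sin(L)-np.array([0,0,np.cos(L)]); y=np.array([np.sin(yaw),-np.cos(yaw),0])
    A=np.c_[np.cross(y,z),y,z]; u=-f*np.sin(lean)+np.array([0,0,np.cos(lean)])
    return np.array(tip)+d*u-A@np.array(m),R.from_matrix(A).as_quat()
E
python3 - <<'E'
from bench import *; from h import *
s=read_state();P,Q=target2(40);t,r=rel(s["position"],s["ee_rot"],P,Q);print(s["position"],P,Q,t,r)
A=R.from_quat(s["ee_rot"]).as_matrix();print("lateral only",A.T@(np.array([P[0],P[1],s["position"][2]+20])-s["position"])/10)
E
```

```text
[ 510.51 -302.46  209.05] [609.1  -13.26 154.8 ] [ 0.98  0.11  0.15 -0.02] [ 13.81 -27.76   1.4 ] [ 0.29 33.85 -7.17]
lateral only [ 11.68 -27.72  -5.72]
```

{"method": "servo_tool", "body": {
  "rows": [
    [0,0.7,-1.7,-0.35,0,0,0],
    [0,1.4,-3.4,-0.7,0,0,0],
    [0,1.5,-3.5,-0.7,0,0,0],
    [0,1.5,-3.5,-0.7,0,0,0],
    [0,1.5,-3.5,-0.7,0,0,0],
    [0,1.5,-3.5,-0.7,0,0,0],
    [0,1.5,-3.5,-0.7,0,0,0],
    [0,1.4,-3.4,-0.7,0,0,0],
    [0,0.7,-1.7,-0.35,0,0,0]
  ]
}}

```text
clock: 22.5
position: [607.3, -9.0, 220.7]
ee_rot: [0.987, 0.053, -0.151, 0.008]
contact_force: [-0.4, -0.3, -1.7]
gripper_width: 19.0
```

{"method": "servo_tool", "body": {
  "rows": [
    [0,0,0,0,0,6.8,-1.4],
    [0,0,0,0,0,6.8,-1.4],
    [0,0,0,0,0,6.8,-1.4],
    [0,0,0,0,0,6.8,-1.4],
    [0,0,0,0,0,6.8,-1.4],
    [0,0,0,0,0,0,0],
    [0,0,0,0,0,0,0]
  ]
}}

```text
clock: 23.2
position: [606.3, -12.9, 221.9]
ee_rot: [0.983, 0.111, 0.144, -0.017]
contact_force: [0.3, 0.5, -1.0]
gripper_width: 19.1
```

```bash
python3 - <<'E'
from bench import *; from h import *
s=read_state();P,Q=target2(35);t,r=rel(s["position"],s["ee_rot"],P,Q);print(s["position"],s["joints"],t,r)
E
```

```text
[606.26 -12.88 221.91] [ 0.25  0.25 -0.28  0.01 -0.75  1.54] [-1.51  0.1   6.98] [ 0.03  0.58 -0.23]
```

{"method": "servo_tool", "body": {
  "rows": [
    [0,-0.5,0.1,1,0,0.6,-0.2],
    [0,-0.5,0,2,0,0,0],
    [0,-0.5,0,2,0,0,0],
    [0,0,0,1.5,0,0,0],
    [0,0,0,0.5,0,0,0],
    [0,0,0,0,0,0,0],
    [0,0,0,0,0,0,0]
  ]
}}

```text
clock: 23.9
position: [614.7, -12.1, 151.7]
ee_rot: [0.982, 0.112, 0.151, -0.017]
contact_force: [-0.9, -0.3, -1.6]
gripper_width: 19.3
```

```bash
python3 - <<'E'
from bench import *; from h import *
import cv2
s=read_state();P,Q=target2(20);t,r=rel(s["position"],s["ee_rot"],P,Q);print(s["position"],s["joints"],t,r)
W=get_image("wrist");D=get_image("side");S=get_image("scene")
for n,c in(("w6",W),("d6",D),("s6",S)):pickle.dump({k:c[k] for k in("mtx","k1","extrinsics")},open(n+".pkl","wb"))
A=R.from_quat(s["ee_rot"]);m=np.array([13.8,-.5,43.3]);u=np.array([-.2955,0,-.9553])
f=lambda z:s["position"]+A.apply(m+z*u)
for n,c in(("W",W),("D",D),("S",S)):print(n,"mouth,bead,top,tip",proj([f(0),f(6),f(88),[656.3,-1.8,84.5]],c).tolist())
a=zoom(W["image"],220,100,180,200,3)
b=np.vstack([zoom(D["image"],345,170,50,60,5),zoom(S["image"],275,215,50,60,5)])
cv2.imwrite("pics/w6.png",np.hstack([a,b]))
E
```

```text
[614.75 -12.07 151.71] [ 0.25  0.33 -0.37  0.01 -0.57  1.54] [ 0.13 -0.01  1.45] [ 0.04 -0.25  0.  ]
W mouth,bead,top,tip [[317.6377855244317, 216.43313833092992], [317.59863480834275, 222.00969819308506], [316.72831240963245, 346.2364342570214], [317.64004987830185, 193.19891556099896]]
D mouth,bead,top,tip [[367.09072982167964, 199.6279274661652], [365.9683196338797, 198.65994050686146], [349.7572328717248, 184.68351639284992], [372.2745166852357, 205.83551158334777]]
S mouth,bead,top,tip [[301.13372351838905, 245.86084767148463], [301.0790591094126, 243.37826703449934], [300.3280582207329, 208.74913077392438], [301.54780179386336, 259.3948057591685]]
```

View pics/w6.png

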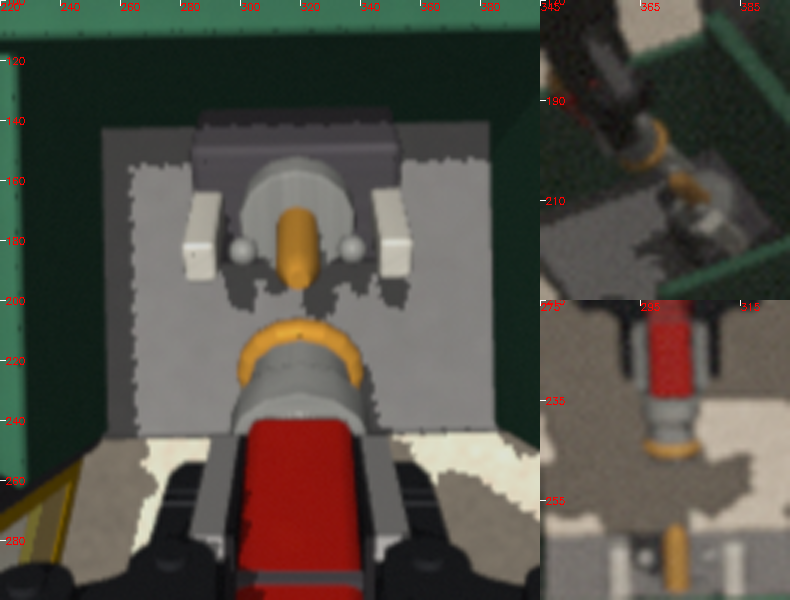

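The bead centre is at (320,222) against a predicted (317.6,222), and the tip at (318.5,194) against (317.6,193). The coupler is about 1 mm too far in tool +y; otherwise the fit matches. I'll correct that and approach.

{"method": "servo_tool", "body": {
  "rows": [
    [0,0.1,-0.1,0.5,0,-0.25,0],
    [0,0,0,0.5,0,0,0],
    [0,0,0,0.45,0,0,0],
    [0,0,0,0,0,0,0],
    [0,0,0,0,0,0,0]
  ]
}}

```text
clock: 24.55
position: [618.6, -10.1, 137.3]
ee_rot: [0.982, 0.112, 0.148, -0.017]
contact_force: [-0.6, 0.7, -2.1]
gripper_width: 19.3
```

```bash
python3 - <<'E'
from bench import *; from h import *
s=read_state();P,Q=target2(5);t,r=rel(s["position"],s["ee_rot"],P,Q);print(s["position"],s["joints"],t,r)
A=R.from_quat(s["ee_rot"]).as_matrix();u=R.from_euler('z',YAW).apply([-np.sin(.6),0,np.cos(.6)]);print("advance dir",-A.T@u,"F along u",s["contact_force"]@u,s["contact_force"])
E
```

```text
[618.64 -10.12 137.32] [ 0.25  0.36 -0.37  0.01 -0.55  1.54] [0.6  0.09 1.38] [ 0.03  0.07 -0.01]
advance dir [ 0.3  -0.    0.95] F along u -1.4902246650998303 [-0.64  0.65 -2.13]
```

{"method": "servo_tool", "body": {
  "rows": [
    [0,0.25,0,0.5,0,0,0],
    [0,0.2,0,0.5,0,0,0],
    [0,0.15,0,0.4,0,0,0],
    [0,0,0,0,0,0,0],
    [0,0,0,0,0,0,0]
  ]
}}

```text
clock: 25.05
position: [628.3, -7.8, 125.7]
ee_rot: [0.982, 0.112, 0.148, -0.017]
contact_force: [0.2, 0.1, -2.4]
gripper_width: 19.4
```

```bash
cat > st.py <<'E'
from bench import *; from h import *
import sys
s=read_state();P,Q=target2(float(sys.argv[1]));t,r=rel(s["position"],s["ee_rot"],P,Q)
u=R.from_euler('z',YAW).apply([-np.sin(.6),0,np.cos(.6)]);A=R.from_quat(s["ee_rot"])
mouth=s["position"]+A.apply([13.8,-.5,43.3]);print("todo",t,r,"d",(mouth-[656.3,-1.8,84.5])@u,"Fu",s["contact_force"]@u,"F tool",A.inv().apply(s["contact_force"]),"w",s["gripper_width"],"j5",s["joints"][4])
E
python3 st.py -8
```

```text
todo [0.37 0.09 1.22] [ 0.02  0.06 -0.01] d 4.760836324700909 Fu -2.135430110863128 F tool [-0.44 -0.09  2.37] w 19.443373525485956 j5 -0.5265864964612029
```

Now I'll advance along the axis to d≈-8, inside the socket but ahead of any contact with its floor.

{"method": "servo_tool", "body": {
  "rows": [
    [0,0.1,0,0.3,0,0,0],
    [0,0.1,0,0.3,0,0,0],
    [0,0.09,0,0.3,0,0,0],
    [0,0.09,0,0.3,0,0,0],
    [0,0,0,0,0,0,0],
    [0,0,0,0,0,0,0]
  ]
}}

```text
clock: 25.65
position: [635.5, -6.3, 115.7]
ee_rot: [0.982, 0.112, 0.148, -0.017]
contact_force: [1.1, -0.8, -2.0]
gripper_width: 19.3
```

```bash
python3 st.py -15; python3 - <<'E'
from bench import *; from h import *
import cv2
W=get_image("wrist");D=get_image("side");S=get_image("scene")
cv2.imwrite("pics/w7.png",np.hstack([zoom(W["image"],240,130,160,150,3),np.vstack([zoom(D["image"],350,170,50,45,5),zoom(S["image"],277,230,50,45,5)])]))
E
```

```text
todo [0.18 0.09 0.71] [ 0.03  0.03 -0.01] d -7.703101826347005 Fu -2.1670891679089097 F tool [0.29 1.04 2.18] w 19.316236391029506 j5 -0.5091965439530856
```

View pics/w7.png

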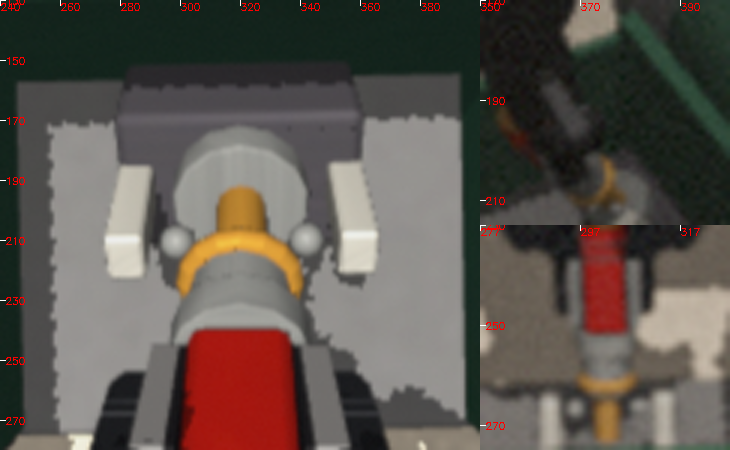

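The nipple tip is inside the mouth, with the bead (240), nipple (241) and balls (midpoint 240.5) all centred and no side force. I'll push on slowly.

{"method": "servo_tool", "body": {
  "rows": [
    [0,0.06,0,0.2,0,0,0],
    [0,0.06,0,0.2,0,0,0],
    [0,0.06,0,0.2,0,0,0],
    [0,0.03,0,0.1,0,0,0],
    [0,0,0,0,0,0,0]
  ]
}}

```text
clock: 26.3
position: [639.6, -5.3, 109.5]
ee_rot: [0.982, 0.112, 0.148, -0.017]
contact_force: [1.1, -0.6, -1.7]
gripper_width: 19.3
```

```bash
python3 st.py -20
```

```text
todo [0.1  0.09 0.48] [ 0.03  0.02 -0.  ] d -15.116581971979251 Fu -1.8875355328793568 F tool [0.37 0.87 1.86] w 19.319445557438115 j5 -0.4990600507357564
```

{"method": "servo_tool", "body": {
  "rows": [
    [0,0.06,0,0.2,0,0,0],
    [0,0.06,0,0.2,0,0,0],
    [0,0,0,0,0,0,0]
  ]
}}

```text
clock: 26.6
position: [641.2, -5.2, 107.0]
ee_rot: [0.982, 0.112, 0.148, -0.017]
contact_force: [-3.9, -1.4, 5.4]
gripper_width: 19.0
```

```bash
python3 st.py -20
```

```text
todo [0.02 0.06 0.19] [ 0.05  0.06 -0.01] d -18.15507366741558 Fu 6.773886052316648 F tool [-2.41  0.51 -6.35] w 19.00075218862132 j5 -0.49598765700836217
```

{"method": "servo_tool", "body": {
  "rows": [
    [0,0.05,0,0.15,0,0,0],
    [0,0.05,0,0.15,0,0,0],
    [0,0,0,0,0,0,0]
  ]
}}

```text
clock: 26.9
position: [642.9, -4.8, 104.6]
ee_rot: [0.982, 0.112, 0.148, -0.017]
contact_force: [-4.7, -1.5, 5.7]
gripper_width: 19.4
```

```bash
python3 st.py -25
```

```text
todo [0.08 0.06 0.39] [ 0.04  0.06 -0.01] d -21.087318777255696 Fu 7.4646361518637345 F tool [-3.01  0.39 -6.88] w 19.409975767678866 j5 -0.4921586755058385
```

{"method": "servo_tool", "body": {
  "rows": [
    [0,0.06,0,0.15,0,0,0],
    [0,0.05,0,0.15,0,0,0],
    [0,0,0,0,0,0,0]
  ]
}}

```text
clock: 27.2
position: [644.8, -4.3, 101.7]
ee_rot: [0.982, 0.112, 0.148, -0.017]
contact_force: [-3.9, -1.5, 3.7]
gripper_width: 19.2
```

```bash
python3 st.py -25
```

```text
todo [-0.02  0.07  0.05] [ 0.04  0.07 -0.01] d -24.603146415581886 Fu 5.410175035576211 F tool [-2.82  0.55 -4.79] w 19.21615758645265 j5 -0.48787853106342255
```

{"method": "servo_tool", "body": {
  "rows": [
    [0,0.02,0,0.1,0,0,0],
    [0,0,0,0,0,0,0],
    [0,0,0,0,0,0,0],
    [0,0,0,0,0,0,0]
  ]
}}

```text
clock: 27.6
position: [645.6, -4.0, 100.4]
ee_rot: [0.982, 0.112, 0.148, -0.017]
contact_force: [-3.5, -2.0, 5.0]
gripper_width: 19.4
```

```bash
python3 st.py -26
```

```text
todo [-0.04  0.07 -0.01] [ 0.03  0.04 -0.02] d -26.186258823646575 Fu 6.290208255376958 F tool [-2.26  1.16 -5.88] w 19.43910951500334 j5 -0.48501635634346224
```

{"method": "servo_tool", "body": {
  "rows": [
    [0,0.02,0,0.06,0,0,0],
    [0,0,0,0,0,0,0],
    [0,0,0,0,0,0,0],
    [0,0,0,0,0,0,0],
    [0,0,0,0,0,0,0]
  ]
}}

```text
clock: 28.1
position: [645.8, -4.0, 100.1]
ee_rot: [0.982, 0.112, 0.148, -0.017]
contact_force: [-5.1, -2.8, 8.0]
gripper_width: 19.3
```

```bash
python3 st.py -26; python3 - <<'E'
from bench import *; from h import *
import cv2
W=get_image("wrist");D=get_image("side");S=get_image("scene")
a=zoom(W["image"],230,120,170,150,3);b=zoom(S["image"],200,180,180,120,3);c=zoom(D["image"],270,110,170,150,2)
cv2.imwrite("pics/w8.png",np.hstack([a,c[:300,:290] if 0 else cv2.copyMakeBorder(c[:,:285],0,150,0,0,0)]))
E
```

```text
todo [-0.05  0.07 -0.04] [ 0.04  0.06 -0.01] d -26.510388905240852 Fu 9.789795729489317 F tool [-3.    1.53 -9.32] w 19.25412762154173 j5 -0.48507899290998835
```

View pics/w8.png

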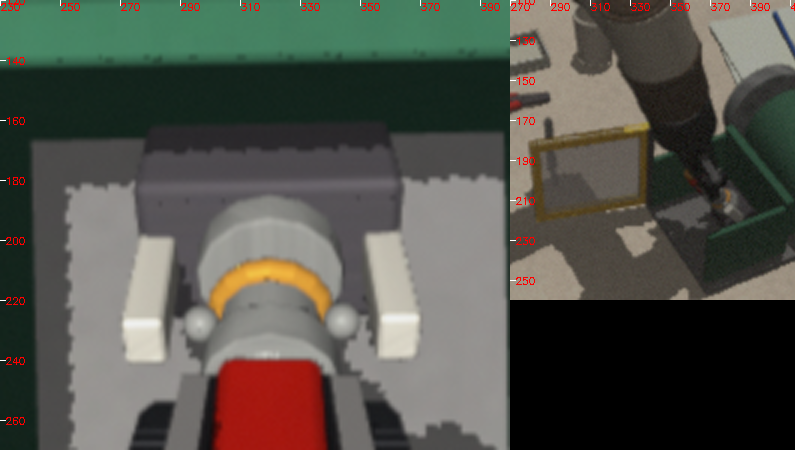

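The bead is past the balls, the coupler is straight and the door is still open at over 90°. The force is rising stiffly at the stop, so I'll hand in.

```bash
python3 -c "
from bench import *
print(job_done())"
```

```text
the job is handed in; nothing more can be done
None
```

I opened the bay door to about 1.75 rad and pushed the red coupler onto the nipple. I handed the job in at about 28 s with the coupler still gripped and pressed in; `job_done` gave no verdict.

- **Regrasp:** With my first, straight grasp, joint 5 ran into its -0.16 rad limit above the bay, before touching the nipple. I put the coupler back in its stand and picked it up again tilted 0.3 rad in the fingers. That kept joint 5 well inside its range, at -0.49.
- **Snap:** The push was about 9 N on meeting the balls, fell to about 7 N after the snap, then rose stiffly near the stop to about 12 N. These figures add back about 2 N for the coupler's weight.
- **Depth:** The mouth was about 26 mm past the nipple's rest tip, good to 1–2 mm, so the stem should be at or near its 8 mm stop.
- **Angle:** The tool was within about 0.1° of the planned tilt. The coupler's own angle was only judged by eye, and it looked straight.
- **Last picture:** The bead was past both balls and centred, the coupler was held at a 19 mm opening, and the door was still open.
- **Other things on the bench:** I saw nothing displaced in any picture and touched none of it, but I did not measure their positions at the end.
- **Disagreement:** A sideways offset of about 1 mm between the fitted position and the wrist view was corrected before the push.

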